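Lock the jar in its stand and unscrew the cap

ROBOT

A 6-joint arm with a two-finger parallel gripper is mounted at the origin on the work surface. World frame = base frame: x ahead of the robot, y to its left, z up, the work surface at z = 0. Lengths are in m, angles in rad, forces in N, time in s.
With the tool pointing down it reaches from about 0.275 to 0.975 m from the base axis. Payload 8.4 kg.
Tool frame: the origin (TCP) lies at the very end of the fingers, on their centre line; the grasp point (between the pads) lies 19 mm behind it; z points along the fingers, y is the line along which they close (so a half turn about z gives the same grasp; the last joint's range is limited). The gripper opens to 92 mm and grips with 3 to 60 N. Pads are 20 mm wide; open, the fingers measure 128 mm over their backs; the gripper's body (75 mm by 189 mm) begins 69 mm behind the grasp point.
Start: joints at [-1.221, 0.353, 1.633, -0, 1.155, -0.002], TCP at [0.215, -0.587, 0.215] pointing down, gripper open.
Joint ranges: [-2.63, 2.63], [-0.92, 2.1], [0.06, 2.66], [-1.3, 4.44], [0, 2.69], [-3.02, 3.02]. Speed limits (rad/s): [2.22, 2.22, 2.79, 3.14, 3.14, 3.14].

INTERFACE

Orientations are given as a rotation vector (axis times angle).
In Python, from bench import arm gives the robot as it stands.
- The arm moves only by the tool move_arm, never from a script. Its argument "rows" is a list of rows, each an object with "delta_pos": the shift along the tool's x, y, z in units of 250 mm (1.0 is 250 mm), a list of three; "dr": the turn, a rotation vector about the tool's x, y, z in units of 360 degrees (1.0 is 360 degrees), a list of three; "jaw": the opening, from -1 (shut) to 1 (fully open). A call has exactly 8 rows; each row shifts and turns the commanded pose from where the row before left it, along the tool's axes as they then stand; what a row does not reach is not made up. A row lasts 1/8 s, in which the tool goes at most 62.5 mm and 10.7 degrees, less where a joint would pass 70% of its speed; a pose out of reach is approached as far as the arm can. A call with a number of a shift or a turn outside -1 to 1 is refused whole. A call with a gripper value outside its range is refused whole. The fingers move at their own pace and stop on an object; the grip force is fixed at half the most. Time passes only in rows, so rows that do not move let the fingers close, or fill a call up. It gives the time, the measured TCP pose, the force, the opening and the grip force at its end, in the units of the state.
- arm.sense(): the state, without advancing time (a new reading comes with each control period).
- arm.read_camera(name): name is "scene" or "top" or "wrist"; returns a dict with "img" (420x560x3 uint8, red, green, blue), "z_map" (420x560 float32, m along the optical axis (not along the pixel's ray), 0 where there is no reading), "K" (3x3 intrinsics, pixels), "R" (3x3) and "t" (3): a world point X has camera coordinates R X + t. Camera axes: x right, y down, z forward; pixel columns grow to the right and rows downward; lengths in m; the calibration is good to about 2 mm. A picture is of the moment at which its call begins.
- arm.job_done(): hands the job in; it is judged then, once.
Trained networks look in the newest picture that a camera, given by its name, has taken for a name from the list of things; names that differ only in an ending like _2 or _b are one class to them, and where a whole thing is asked for, a point or a joint stands for the part that bears it (a point fixed in the world has none). Each returns a list of dicts, best first, with "p" (0 to 1); they miss things now and then, are a little off and sometimes report something else, mostly with a low value. They report only what shows in the picture. A call takes as long as a camera call. They do not tell look-alikes from the thing itself.
- arm.recognise(camera, target): "at" ([column, row] in pixels, amid what is visible of it).
- arm.regions_of(camera, target): "region" (420x560 bool, what is visible of it) and "at" ([column, row] in pixels, amid what is visible of it).
- arm.mark_of(camera, target): "at" ([column, row] in pixels: a listed point, or the origin of a listed thing).
The state is a dict: "time_s": time; "joint_pos": joint angles; "dq": joint speeds; "joint_efforts": joint torques, N m; "position": TCP position; "tcp_rot": TCP orientation; "force": force on the tool from outside, world axes, zero at the start; "ft_torque": the same for the moment, N m; "finger_gap": opening from 0.0 (shut) to 1.0 (fully open); "finger_force": force on a finger pad.
Only numpy, scipy, OpenCV 4.12 (cv2) and the standard library are available. Lean on these libraries where they do the work, as an engineer would, in place of code of your own. Each camera call takes 0.05 s, during which the arm holds its last target. There are 200 camera calls.

TASK

Turn the lock ring of the jar stand clockwise (seen from above) by its upright post until the post stands over the raised rib, so that the jar is held fast. Then grip the tight cap, unscrew it counter-clockwise until its threads just let go, a little under a quarter turn, without turning it much further, and lift it straight off. Finish while still holding the cap level, a few centimetres above the mouth of the jar; leave the jar seated in the locked stand and the bowl, saucer and tins where they are.

Things in the scene. Friction and masses are not known exactly. Their poses are not given: they have to be found in the camera images.
- stand: wooden jar stand fixed to the counter: round foot disc 216 mm wide, 8 mm thick; on it a 124 mm square block, top at 24 mm, with a pocket 66 mm square, 14 mm deep (floor at 10 mm) where the jar's square foot sits and cannot turn. Origin: centre of the underside, on the common upright axis of stand, ring, jar and cap.
- lock_mark (a point): middle of the top of the only raised rib on the stand (aluminium, radial, 32 by 7 mm, top at 20 mm height), 86 mm from the stand's axis: the lock ring's post belongs straight over it.
- lock_ring (a joint): angle of the aluminium lock ring (119 mm wide, 27.5 to 37.5 mm above the counter) about the stand's upright axis, rad, growing clockwise seen from above: about 0 unlocked (start), 0.785 (45 degrees) at the locked mark; travel ends past it, at 1.2. Takes 0.2 N m, stays where left. Locked, its four tongues lie over the corners of the jar's foot and keep it down.
- post_top (a point): centre of the top of the ring's upright round post, 14 mm in diameter, its top 77.5 mm above the counter, bare from 38 mm up, 86 mm from the stand's axis; turns with the ring. Take it from above.
- jar: clear glass jar, 350 g, loose in the stand's pocket: square foot 64 mm wide and 16 mm high, round body 56 mm, neck 37 mm. Origin: centre of the underside, 10 mm above the counter. With its cap on, the top is 92 mm above the counter.
- jar_rim (a point): centre of the jar's mouth, on the top of its rim, 77 mm above the jar's underside.
- cap: white plastic ribbed screw cap, 56 mm wide, 20 mm high, 40 g; a short rib on top runs from the centre along its x. Origin: centre of its underside, 15 mm below the jar's rim while on. Inner lugs keep it from lifting until turned counter-clockwise (seen from above) about 60 degrees from the start; 75 is safely free. It does not rise by itself. Turning takes 0.35 N m, after up to 9 degrees of play.
- thread (a joint): angle of the white tamper band on the jar's neck just below the cap, rad, growing counter-clockwise: the cap drags it along (after up to 9 degrees of play) and it stays on the jar. 0 is tight (start); the cap is free when it passes about 1.0; beyond 1.7 the cap was turned too far.
- bowl: stainless steel bowl, 150 mm wide, 60 mm high; leave alone. Origin: centre of its underside.
- saucer: blue ceramic saucer, 140 mm wide, 18 mm high; leave alone. Origin: centre of its underside.
- tin_tall: closed aluminium tin, 70 mm wide, 85 mm high; leave alone. Origin: centre of its underside.
- tin_flat: closed aluminium tin, 88 mm wide, 55 mm high; leave alone. Origin: centre of its underside.
There are look-alikes about, which are no part of the job. What is shaped like the jar but brown is not meant. Leave any red look-alike of the cap alone.

How it is judged:
On the way, in this order (a step that is already met when the one before it is completed fails the run):
1. the lock ring stands at its mark (within 0.13 rad) and the cap is still tight (value of joint lock_ring between 0.655 and 0.915 rad and value of joint thread below 0.2 rad), for 0.2 s.
2. the cap is turned free (thread angle over 1.0) on the jar, which is locked in the stand (value of joint thread above 1 rad and z of cap in the frame of jar_rim below 0 m and value of joint lock_ring between 0.655 and 0.915 rad), for 0.1 s.
At the end, for the whole second after the job is handed in: Fingers hold the cap still and level (0.2 rad), its underside 5 to 80 mm above the jar's rim, within 20 mm of its axis, touching neither jar nor stand; thread 1.0 to 1.7; lock ring within 0.13 rad of its mark; jar upright, within 4 mm of its pocket's floor (z of cap in the frame of jar_rim between 0.005 and 0.08 m and horizontal distance between cap and jar_rim below 0.02 m and angle between cap's own z axis and vertical below 0.2 rad and contact force between the fingers and cap above 1 N and contact force between cap and jar below 0.05 N and contact force between cap and stand below 0.05 N and linear speed of cap below 0.03 m/s and value of joint thread between 1 and 1.7 rad and value of joint lock_ring between 0.655 and 0.915 rad and z of jar in the frame of stand below 0.014 m and angle between jar's own z axis and vertical below 0.06 rad); the arm keeps its last pose, push and grip.
It fails at once if the cap is turned on far after its threads let go (value of joint thread above 1.7 rad).
It fails at once if the jar is pulled out of its seat (z of jar in the frame of stand above 0.02 m).
It fails at once if a bystander is moved by more than 20 mm (distance of any of bowl, saucer, tin_tall, tin_flat from where it was at the start of the episode above 0.02 m).
It also fails if it takes over 48 s, if anything falls off the work surface, if the arm or the gripper's body presses on something with over 40 N, if the wrist force passes 120 N, or if a joint passes its speed limit or range.

## Working session

There is one attempt and no reset: what is moved stays moved. The work goes in short steps, Python scripts to look and compute and a tool call to move; the robot and the scene stay as the last step left them, time stands still between calls to the robot, and variables do not carry over. Pictures are saved under pics/ and viewed, at most 10 in all, crops included, and the job is handed in when it is done.

Besides the shell and the picture viewer there is one more tool, called as name(argument=value, ...) on one line, values as JSON. move_arm: Moves the arm, as the interface text tells. Shifts and turns lie within -1 to 1; 1 stands for 250 mm of shift or 360 degrees of turn. Its arguments: {"type":"object","properties":{"rows":{"type":"array"}},"required":["rows"]}

```bash
mkdir -p pics; cat > h.py <<'E'
import numpy as np, cv2
from bench import arm
def w(c,px,z=None,zw=None):
    u,v=px; K=c["K"];R=np.array(c["R"]);t=np.array(c["t"])
    d=np.linalg.inv(K)@np.array([u,v,1.])
    if zw is not None:
        o=-R.T@t; r=R.T@d; return o+r*(zw-o[2])/r[2]
    if z is None: z=c["z_map"][int(round(v)),int(round(u))]
    return R.T@(d*z-t)
def save(c,n): cv2.imwrite(f"pics/{n}.png",cv2.cvtColor(c["img"],cv2.COLOR_RGB2BGR))
E
python3 - <<'E'
from h import *
np.set_printoptions(precision=3,suppress=True)
for cam in ["top","scene"]:
    c=arm.read_camera(cam); save(c,cam+"0")
    for n,z in [("stand",0),("lock_mark",.02),("post_top",.0775),("jar_rim",.087),("cap",.072)]:
        for r in arm.mark_of(cam,n)[:3]: print(cam,n,np.array(r["at"]),round(r["p"],2),w(c,r["at"],zw=z))
print(arm.sense())
E
```

```text
top stand [279. 197.] 0.59 [0.562 0.027 0.   ]
top lock_mark [250.6 195. ] 0.84 [0.567 0.116 0.02 ]
top lock_mark [154.5 235.6] 0.71 [0.439 0.417 0.02 ]
top post_top [255.  211.2] 0.94 [0.511 0.098 0.077]
top jar_rim [280.9 194.2] 0.74 [0.562 0.019 0.087]
top jar_rim [352.  172.2] 0.69 [ 0.629 -0.197  0.087]
top jar_rim [279.9 195. ] 0.6 [0.56  0.022 0.087]
top cap [277.  193.9] 0.81 [0.565 0.031 0.072]
top cap [217.3 195.9] 0.76 [0.559 0.214 0.072]
scene stand [291.3 228. ] 0.85 [0.563 0.029 0.   ]
scene lock_mark [308.8 211.3] 0.68 [0.561 0.099 0.02 ]
scene post_top [295.5 193.8] 0.62 [0.516 0.083 0.077]
scene jar_rim [240.4 280.2] 0.63 [ 0.63  -0.208  0.087]
scene jar_rim [294.1 217.8] 0.56 [0.579 0.021 0.087]
scene cap [290.2 218.2] 0.82 [0.566 0.018 0.072]
scene cap [338.6 191.1] 0.79 [0.588 0.189 0.072]
{'time_s': 0.6, 'joint_pos': array([-1.221,  0.353,  1.633, -0.   ,  1.155, -0.002]), 'dq': array([ 0.002, -0.   ,  0.001, -0.001,  0.001,  0.   ]), 'joint_efforts': array([  0.001, -59.347, -33.445,   0.07 ,   0.016,  -0.   ]), 'position': array([ 0.215, -0.587,  0.215]), 'tcp_rot': array([3.093, 0.55 , 0.   ]), 'force': array([0.342, 1.652, 0.637]), 'ft_torque': array([ 0.042,  0.01 , -0.031]), 'finger_force': 0.0, 'finger_gap': 1.0000124497036813}
```

View pics/top0.png

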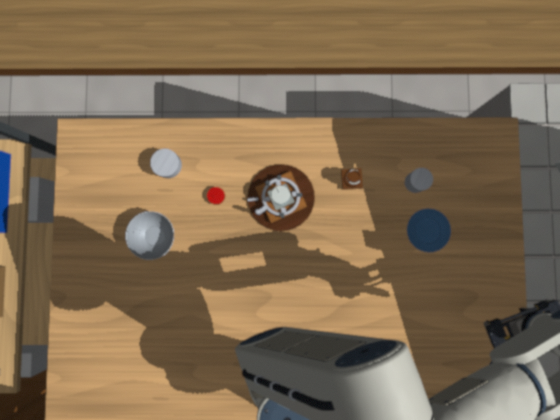

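```bash
python3 - <<'E'
import cv2
i=cv2.imread("pics/top0.png")[150:250,200:330]; cv2.imwrite("pics/topc.png",cv2.resize(i,None,fx=6,fy=6,interpolation=cv2.INTER_CUBIC))
E
```

```text
(no output)
```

View pics/topc.png

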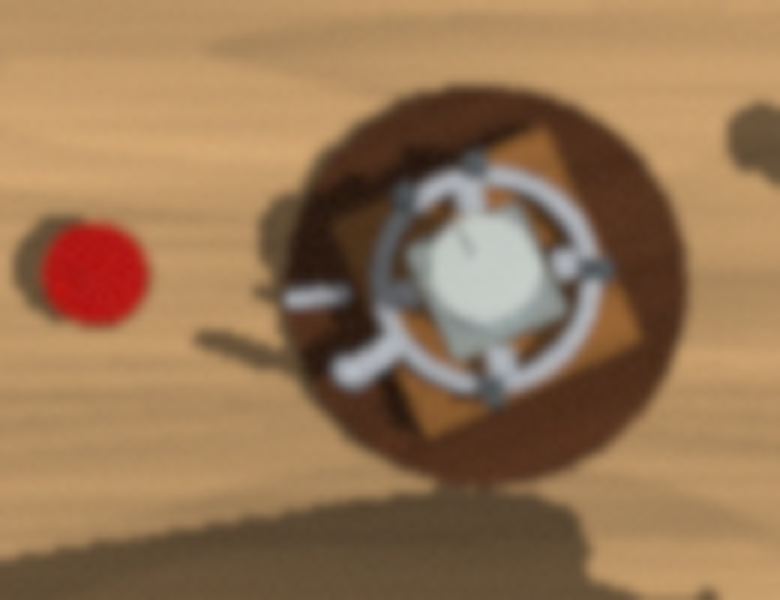

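View pics/scene0.png

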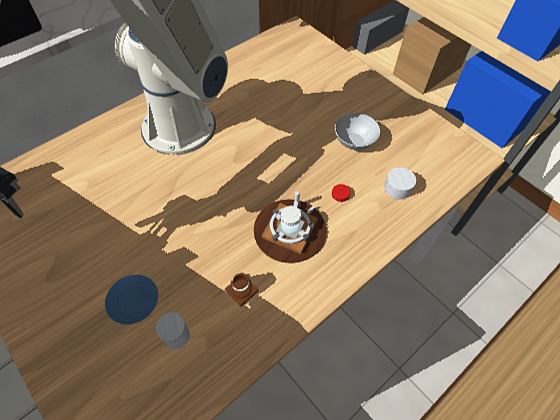

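The image shows the white cap on the stand at (280,195). The red cap look-alike is at (216,195) and the brown jar at (352,177). The post is at (259,211), and the rib is at (252,199), clockwise of it. I choose the white cap on the round stand, which the close crop confirms.

```bash
cat >> h.py <<'E'
def yaw(s=None):
    from scipy.spatial.transform import Rotation as Ro
    s=s or arm.sense(); y=Ro.from_rotvec(s["tcp_rot"]).as_matrix()[:,1]; return np.degrees(np.arctan2(y[1],y[0]))
def plan(p0,a0,way):
    """way: (x,y,z,yaw deg) per row -> tool deltas in units"""
    p=np.array(p0,float);a=a0
    for x in way:
        d=np.array(x[:3])-p; r=np.radians(a); ty=np.array([np.cos(r),np.sin(r)]); tx=np.array([-ty[1],ty[0]])
        print([round(v,3) for v in (d[:2]@tx/.25,d[:2]@ty/.25,-d[2]/.25)],round(-(x[3]-a)/360,4)); p=np.array(x[:3]);a=x[3]
def lin(a,b,n): return [np.array(a)+(np.array(b)-np.array(a))*k/n for k in range(1,n+1)]
E
python3 - <<'E'
from h import *
s=arm.sense();a=yaw(s);print(a)
A=[*s["position"],a];M=[0.40,-0.26,.29,a];plan(s["position"],a,lin(A,M,8)+lin(M,[.49,.05,.30,10.],8))
E
```

```text
-69.84312557225847
[np.float64(0.143), np.float64(-0.122), np.float64(-0.038)] -0.0
[np.float64(0.143), np.float64(-0.122), np.float64(-0.038)] -0.0
[np.float64(0.143), np.float64(-0.122), np.float64(-0.038)] -0.0
[np.float64(0.143), np.float64(-0.122), np.float64(-0.038)] -0.0
[np.float64(0.143), np.float64(-0.122), np.float64(-0.038)] -0.0
[np.float64(0.143), np.float64(-0.122), np.float64(-0.038)] -0.0
[np.float64(0.143), np.float64(-0.122), np.float64(-0.038)] -0.0
[np.float64(0.143), np.float64(-0.122), np.float64(-0.038)] -0.0
[np.float64(0.096), np.float64(-0.13), np.float64(-0.005)] -0.0277
[np.float64(0.117), np.float64(-0.111), np.float64(-0.005)] -0.0277
[np.float64(0.134), np.float64(-0.09), np.float64(-0.005)] -0.0277
[np.float64(0.148), np.float64(-0.065), np.float64(-0.005)] -0.0277
[np.float64(0.157), np.float64(-0.038), np.float64(-0.005)] -0.0277
[np.float64(0.161), np.float64(-0.011), np.float64(-0.005)] -0.0277
[np.float64(0.16), np.float64(0.018), np.float64(-0.005)] -0.0277
[np.float64(0.155), np.float64(0.045), np.float64(-0.005)] -0.0277
```

move_arm(rows=[{"delta_pos": [0.143,-0.122,-0.038],"dr": [0,0,0],"jaw": 1},{"delta_pos": [0.143,-0.122,-0.038],"dr": [0,0,0],"jaw": 1},{"delta_pos": [0.143,-0.122,-0.038],"dr": [0,0,0],"jaw": 1},{"delta_pos": [0.143,-0.122,-0.038],"dr": [0,0,0],"jaw": 1},{"delta_pos": [0.143,-0.122,-0.038],"dr": [0,0,0],"jaw": 1},{"delta_pos": [0.143,-0.122,-0.038],"dr": [0,0,0],"jaw": 1},{"delta_pos": [0.143,-0.122,-0.038],"dr": [0,0,0],"jaw": 1},{"delta_pos": [0.143,-0.122,-0.038],"dr": [0,0,0],"jaw": 1}])

```text
time_s: 1.6
position: [0.4003, -0.2578, 0.2911]
tcp_rot: [3.093, 0.549, 0.001]
force: [1.0, -0.3, -0.0]
finger_gap: 1.0
finger_force: 0.0
```

move_arm(rows=[{"delta_pos": [0.096,-0.13,-0.005],"dr": [0,0,-0.0277],"jaw": 1},{"delta_pos": [0.117,-0.111,-0.005],"dr": [0,0,-0.0277],"jaw": 1},{"delta_pos": [0.134,-0.09,-0.005],"dr": [0,0,-0.0277],"jaw": 1},{"delta_pos": [0.148,-0.065,-0.005],"dr": [0,0,-0.0277],"jaw": 1},{"delta_pos": [0.157,-0.038,-0.005],"dr": [0,0,-0.0277],"jaw": 1},{"delta_pos": [0.161,-0.011,-0.005],"dr": [0,0,-0.0277],"jaw": 1},{"delta_pos": [0.16,0.018,-0.005],"dr": [0,0,-0.0277],"jaw": 1},{"delta_pos": [0.155,0.045,-0.005],"dr": [0,0,-0.0277],"jaw": 1}])

```text
time_s: 2.6
position: [0.4904, 0.0522, 0.3008]
tcp_rot: [2.013, 2.411, 0.001]
force: [0.2, 0.4, -0.1]
finger_gap: 1.0
finger_force: 0.0
```

```bash
python3 - <<'E'
from h import *
np.set_printoptions(precision=4,suppress=True)
s=arm.sense();print(s["position"],yaw(s),s["joint_pos"],s["time_s"])
c=arm.read_camera("wrist"); save(c,"wrist1")
for n,z in [("stand",0),("lock_mark",.02),("post_top",.0775),("jar_rim",.087),("cap",.072)]:
    for r in arm.mark_of("wrist",n)[:3]: print(n,np.array(r["at"]),round(r["p"],2),w(c,r["at"],zw=z))
E
```

```text
[0.4904 0.0522 0.3008] 10.267617213574292 [ 0.103   0.0659  1.802  -0.0001  1.2732 -0.0762] 2.6
lock_mark [343.4 138.8] 0.82 [0.5574 0.1087 0.02  ]
post_top [309.9 151.6] 0.65 [0.5135 0.0915 0.0775]
jar_rim [345.5 383.2] 0.57 [ 0.6201 -0.198   0.087 ]
cap [372.9  37.6] 0.77 [0.5546 0.2167 0.072 ]
```

View pics/wrist1.png

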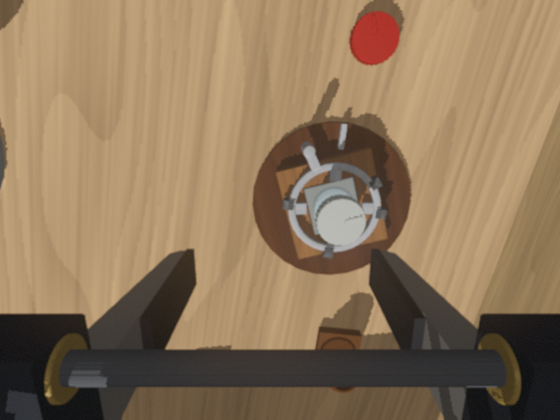

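Wrist view: rib at (343,137), post top at (308,147), cap top at (341,219), foot disc centred near (332,197). I'll refine these with depth.

```bash
cat >> h.py <<'E'
def cloud(c):
    Z=c["z_map"]; v,u=np.mgrid[:420,:560]; m=Z>0
    d=np.linalg.inv(c["K"])@np.stack([u[m],v[m],np.ones(m.sum())])
    return (np.array(c["R"]).T@(d*Z[m]-np.array(c["t"])[:,None])).T, c["img"][m].astype(int)
def circ(q):
    (x,y),r=cv2.minEnclosingCircle(q.astype(np.float32)); return round(x,4),round(y,4),round(r,4)
def measure(cam="wrist",C=(.562,.025)):
    c=arm.read_camera(cam); P,col=cloud(c); r=np.hypot(P[:,0]-C[0],P[:,1]-C[1])
    cap=P[(abs(P[:,2]-.092)<.004)&(r<.045)]; print("cap top",circ(cap[:,:2]),np.median(cap[:,2]),len(cap))
    post=P[(P[:,2]>.073)&(P[:,2]<.084)&(r>.07)&(r<.105)]; print("post",circ(post[:,:2]),len(post),np.median(post[:,2]))
    rib=P[(r>.065)&(r<.11)&(P[:,2]>.016)&(P[:,2]<.024)&(col.min(1)>110)]; print("rib",cv2.minAreaRect(rib[:,:2].astype(np.float32)),len(rib))
    foot=P[(r<.13)&(P[:,2]>.005)&(P[:,2]<.011)]; print("foot",circ(foot[:,:2]),len(foot))
    return c,P,col
E
python3 - <<'E'
from h import *
c,P,col=measure(); print(np.histogram(P[:,2],bins=np.arange(-.01,.1,.005)))
measure("top")
E
```

```text
cap top (0.5627, 0.0222, 0.0284) 0.09208257768366189 1831
post (0.5128, 0.0918, 0.0068) 123 0.07756218079311238
rib ((0.5833987593650818, 0.037193894386291504), (0.16690593957901, 0.09398945420980453), 79.71985626220703) 140
foot (0.5632, 0.0222, 0.1079) 9613
(array([    0, 69038, 86569,  9701,   413,  1302,  4097,  1091,   389,
        2230,   396,    60,    47,   158,    10,     5,    44,   229,
          56,    83,  1792]), array([-0.01 , -0.005,  0.   ,  0.005,  0.01 ,  0.015,  0.02 ,  0.025,
        0.03 ,  0.035,  0.04 ,  0.045,  0.05 ,  0.055,  0.06 ,  0.065,
        0.07 ,  0.075,  0.08 ,  0.085,  0.09 ,  0.095]))
cap top (0.5579, 0.0173, 0.0231) 0.09242634674652138 11
post (0.0, 0.0, 0.0) 0 nan
rib ((0.0, 0.0), (0.0, 0.0), 0.0) 0
foot (0.5713, 0.0173, 0.1272) 645
  return _methods._mean(a, axis=axis, dtype=dtype,
  ret = ret.dtype.type(ret / rcount)
```

```bash
python3 - <<'E'
from h import *
c=arm.read_camera("wrist");P,col=cloud(c);C=np.array([.563,.0222])
q=P[:,:2]-C;r=np.hypot(*q.T);a=np.degrees(np.arctan2(q[:,1],q[:,0]))
m=(r>.069)&(r<.105)&(a>75)&(a<112)&(P[:,2]>.0155)&(P[:,2]<.025)
print("rib",m.sum(),q[m].mean(0),np.median(a[m]),cv2.minAreaRect(q[m].astype(np.float32)),np.median(P[m,2]))
m=(r>.079)&(r<.093)&(P[:,2]>.073)&(P[:,2]<.085);print("post",np.median(a[m]),np.median(r[m]))
m=(P[:,2]>.020)&(P[:,2]<.028)&(r<.095)&(col[:,0]>col[:,2]+25);print("block",cv2.minAreaRect(q[m].astype(np.float32)),m.sum())
s=arm.sense();p=s["position"];a0=yaw(s);t=np.array([.5128,.0918]);print(p,a0)
print("down");W=lin([*p,a0],[*t,.16,36.],5)+lin([*t,.16,36],[*t,.11,36.],3);plan(p,a0,W)
cv2.imwrite("pics/w1c.png",cv2.resize(cv2.cvtColor(c["img"],cv2.COLOR_RGB2BGR)[110:285,240:420],None,fx=3.3,fy=3.3,interpolation=cv2.INTER_CUBIC))
E
```

```text
rib 207 [-0.00196751  0.08468019] 93.91613255934047 ((-0.0011266623623669147, 0.0820944532752037), (0.02280277945101261, 0.045326121151447296), 41.97265625) 0.020290046021328223
post 125.75156402352579 0.08641058553203278
block ((4.7968700528144836e-05, -4.8547983169555664e-05), (0.12409813702106476, 0.12470172345638275), 24.462467193603516) 2861
[0.48988962 0.04989302 0.30061697] 9.81112366532771
down
[np.float64(0.03), np.float64(0.024), np.float64(0.112)] -0.0145
[np.float64(0.028), np.float64(0.026), np.float64(0.112)] -0.0145
[np.float64(0.025), np.float64(0.029), np.float64(0.112)] -0.0145
[np.float64(0.022), np.float64(0.031), np.float64(0.112)] -0.0145
[np.float64(0.019), np.float64(0.033), np.float64(0.112)] -0.0145
[np.float64(0.0), np.float64(0.0), np.float64(0.067)] -0.0
[np.float64(0.0), np.float64(0.0), np.float64(0.067)] -0.0
[np.float64(0.0), np.float64(0.0), np.float64(0.067)] -0.0
```

View pics/w1c.png

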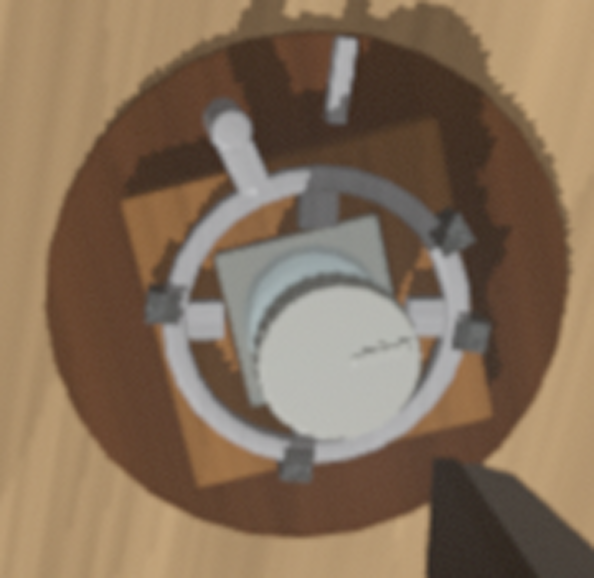

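The post is at 125.8° and the rib at 93.8° about the axis (0.563, 0.022), so the ring needs about 32° clockwise. The jar foot's corners and the tongues agree with that. Going to the post.

move_arm(rows=[{"delta_pos": [0.03,0.024,0.112],"dr": [0,0,-0.0145],"jaw": 1},{"delta_pos": [0.028,0.026,0.112],"dr": [0,0,-0.0145],"jaw": 1},{"delta_pos": [0.025,0.029,0.112],"dr": [0,0,-0.0145],"jaw": 1},{"delta_pos": [0.022,0.031,0.112],"dr": [0,0,-0.0145],"jaw": 0.6},{"delta_pos": [0.019,0.033,0.112],"dr": [0,0,-0.0145],"jaw": 0.3},{"delta_pos": [0,0,0.067],"dr": [0,0,0],"jaw": 0.2},{"delta_pos": [0,0,0.067],"dr": [0,0,0],"jaw": 0.2},{"delta_pos": [0,0,0.067],"dr": [0,0,0],"jaw": 0.2}])

```text
time_s: 4.05
position: [0.5133, 0.0923, 0.1099]
tcp_rot: [1.428, 2.798, 0.001]
force: [-0.4, -0.3, -1.3]
finger_gap: 0.599
finger_force: 0.0
```

```bash
python3 - <<'E'
from h import *
s=arm.sense();p=s["position"];a0=yaw(s);print(p,a0,s["finger_gap"],s["force"])
plan(p,a0,[[.5128,.0918,.11,36]])
E
```

```text
[0.51326439 0.09228761 0.10987549] 35.93469630315164 0.5992905534721905 [-0.40318689 -0.28155791 -1.2801781 ]
[np.float64(-0.0), np.float64(-0.003), np.float64(-0.0)] -0.0002
```

move_arm(rows=[{"delta_pos": [0,-0.002,0.088],"dr": [0,0,0],"jaw": 0.2},{"delta_pos": [0,0,0.088],"dr": [0,0,0],"jaw": 0.2},{"delta_pos": [0,0,0.084],"dr": [0,0,0],"jaw": 0},{"delta_pos": [0,0,0],"dr": [0,0,0],"jaw": -0.4},{"delta_pos": [0,0,0],"dr": [0,0,0],"jaw": -1},{"delta_pos": [0,0,0],"dr": [0,0,0],"jaw": -1},{"delta_pos": [0,0,0],"dr": [0,0,0],"jaw": -1},{"delta_pos": [0,0,0],"dr": [0,0,0],"jaw": -1}])

```text
time_s: 5.05
position: [0.5132, 0.0924, 0.0461]
tcp_rot: [1.425, 2.799, 0.001]
force: [-1.2, -0.9, 6.8]
finger_gap: 0.146
finger_force: 30.0
```

```bash
python3 - <<'E'
from h import *
s=arm.sense();p=s["position"];a0=yaw(s);print(p,a0,s["finger_gap"],s["finger_force"],s["force"],s["ft_torque"])
C=np.array([.563,.0222]);d=p[:2]-C;r=np.hypot(*d);th=np.degrees(np.arctan2(d[1],d[0]));print(r,th)
W=[]
for k in range(1,9):
    t=th-32*k/8;W.append([*(C+r*np.array([np.cos(np.radians(t)),np.sin(np.radians(t))])),p[2],a0-4*k])
plan(p,a0,W)
E
```

```text
[0.51317568 0.09244731 0.04608799] 36.030549653663904 0.1455427888801326 30.00257045030594 [-1.19710572 -0.86127789  6.77326462] [-0.17494316  0.12662806  0.00726282]
0.08612286542815495 125.34694173153814
[np.float64(-0.001), np.float64(0.024), np.float64(-0.0)] 0.0111
[np.float64(-0.001), np.float64(0.024), np.float64(-0.0)] 0.0111
[np.float64(-0.001), np.float64(0.024), np.float64(-0.0)] 0.0111
[np.float64(-0.001), np.float64(0.024), np.float64(-0.0)] 0.0111
[np.float64(-0.001), np.float64(0.024), np.float64(-0.0)] 0.0111
[np.float64(-0.001), np.float64(0.024), np.float64(-0.0)] 0.0111
[np.float64(-0.001), np.float64(0.024), np.float64(-0.0)] 0.0111
[np.float64(-0.001), np.float64(0.024), np.float64(-0.0)] 0.0111
```

move_arm(rows=[{"delta_pos": [-0.001,0.024,0],"dr": [0,0,0.0111],"jaw": -1},{"delta_pos": [-0.001,0.024,0],"dr": [0,0,0.0111],"jaw": -1},{"delta_pos": [-0.001,0.024,0],"dr": [0,0,0.0111],"jaw": -1},{"delta_pos": [-0.001,0.024,0],"dr": [0,0,0.0111],"jaw": -1},{"delta_pos": [-0.001,0.024,0],"dr": [0,0,0.0111],"jaw": -1},{"delta_pos": [-0.001,0.024,0],"dr": [0,0,0.0111],"jaw": -1},{"delta_pos": [-0.001,0.024,0],"dr": [0,0,0.0111],"jaw": -1},{"delta_pos": [-0.001,0.024,0],"dr": [0,0,0.0111],"jaw": -1}])

```text
time_s: 6.05
position: [0.5578, 0.1084, 0.0461]
tcp_rot: [2.143, 2.296, 0.001]
force: [-1.2, -0.9, 5.7]
finger_gap: 0.147
finger_force: 30.0
```

```bash
python3 - <<'E'
from h import *
s=arm.sense();p=s["position"];a0=yaw(s);print(p,a0,s["finger_gap"],s["finger_force"],s["force"])
C=np.array([.563,.0222]);d=p[:2]-C;print(np.hypot(*d),np.degrees(np.arctan2(d[1],d[0])))
E
```

```text
[0.5578078  0.10838147 0.04607761] 3.9433914081999695 0.14729398703592614 30.000952184200287 [-1.22817666 -0.87556449  5.74427839]
0.08633773823285841 93.44774635085334
```

move_arm(rows=[{"delta_pos": [0,0,0],"dr": [0,0,0],"jaw": -0.3},{"delta_pos": [0,0,0],"dr": [0,0,0],"jaw": 0},{"delta_pos": [0,0,-0.08],"dr": [0,0,0],"jaw": 0.3},{"delta_pos": [0,0,-0.2],"dr": [0,0,0],"jaw": 1},{"delta_pos": [-0.06,0,-0.2],"dr": [0,0,0],"jaw": 1},{"delta_pos": [-0.1,0,-0.2],"dr": [0,0,0],"jaw": 1},{"delta_pos": [-0.1,0,-0.2],"dr": [0,0,0],"jaw": 1},{"delta_pos": [-0.05,0,-0.1],"dr": [0,0,0],"jaw": 1}])

```text
time_s: 7.05
position: [0.5634, 0.03, 0.2933]
tcp_rot: [2.139, 2.297, 0.004]
force: [-0.0, -0.9, -0.0]
finger_gap: 0.982
finger_force: 0.0
```

```bash
python3 - <<'E'
from h import *
s=arm.sense();p=s["position"];a0=yaw(s);print(p,a0,s["finger_gap"],s["joint_pos"])
c,P,col=measure(); save(c,"wrist2")
for n,z in [("lock_mark",.02),("post_top",.0775)]:
    for r in arm.mark_of("wrist",n)[:2]: print(n,np.array(r["at"]),round(r["p"],2),w(c,r["at"],zw=z))
E
```

```text
[0.56339201 0.03002512 0.29327519] 4.075575166024248 0.9824015094439065 [ 5.06633689e-02  1.89229094e-01  1.67569532e+00 -1.29595702e-04
  1.27328466e+00 -2.04307299e-02]
cap top (0.5629, 0.022, 0.0286) 0.09214365769377883 2018
post (0.5577, 0.1079, 0.0069) 135 0.07754926694503497
rib ((0.5436297655105591, 0.035194046795368195), (0.09421021491289139, 0.16033855080604553), 23.2371826171875) 67
foot (0.563, 0.022, 0.108) 10896
lock_mark [283.4 111.1] 0.96 [0.55916559 0.1070653  0.02      ]
post_top [282.1 111.1] 0.98 [0.55737596 0.10748198 0.0775    ]
```

View pics/wrist2.png

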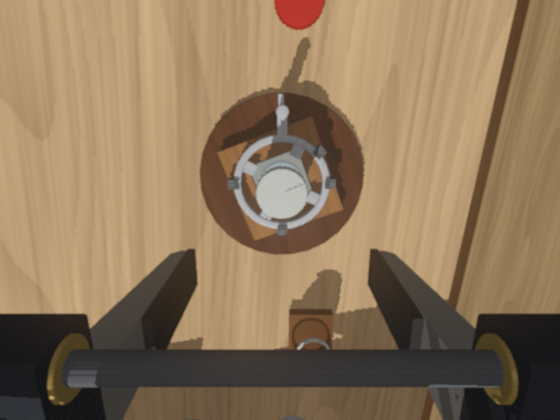

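The post now stands over the rib (282,111), and the tongues lie over the jar foot's corners. Next is the cap at (0.563, 0.022).

move_arm(rows=[{"delta_pos": [-0.016,0,0.1],"dr": [0,0,0],"jaw": 1},{"delta_pos": [-0.016,0,0.15],"dr": [0,0,0],"jaw": 1},{"delta_pos": [0,0,0.15],"dr": [0,0,0],"jaw": 1},{"delta_pos": [0,0,0.15],"dr": [0,0,0],"jaw": 1},{"delta_pos": [0,0,0.1],"dr": [0,0,0],"jaw": 1},{"delta_pos": [0,0,0.04],"dr": [0,0,0],"jaw": 1},{"delta_pos": [0,0,0],"dr": [0,0,0],"jaw": 1},{"delta_pos": [0,0,0],"dr": [0,0,0],"jaw": 1}])

```text
time_s: 8.2
position: [0.5639, 0.0233, 0.1185]
tcp_rot: [2.141, 2.298, 0.001]
force: [0.9, -0.4, -0.0]
finger_gap: 1.002
finger_force: 0.0
```

```bash
python3 - <<'E'
from h import *
s=arm.sense();p=s["position"];a0=yaw(s);print(p,a0,s["tcp_rot"]);plan(p,a0,[[.563,.0221,.0745,a0]])
E
```

```text
[0.56388333 0.02326403 0.11854032] 4.076492097976466 [2.14051221e+00 2.29849251e+00 1.32423262e-03]
[np.float64(-0.004), np.float64(-0.004), np.float64(0.176)] -0.0
```

move_arm(rows=[{"delta_pos": [-0.004,-0.004,0.06],"dr": [0,0,0],"jaw": 1},{"delta_pos": [0,0,0.06],"dr": [0,0,0],"jaw": 1},{"delta_pos": [0,0,0.056],"dr": [0,0,0],"jaw": 0.7},{"delta_pos": [0,0,0],"dr": [0,0,0],"jaw": 0.4},{"delta_pos": [0,0,0],"dr": [0,0,0],"jaw": 0.1},{"delta_pos": [0,0,0],"dr": [0,0,0],"jaw": -1},{"delta_pos": [0,0,0],"dr": [0,0,0],"jaw": -1},{"delta_pos": [0,0,0],"dr": [0,0,0],"jaw": -1}])

```text
time_s: 9.2
position: [0.5627, 0.022, 0.0742]
tcp_rot: [2.141, 2.299, 0.001]
force: [0.1, -0.2, 0.8]
finger_gap: 0.606
finger_force: 30.0
```

```bash
python3 - <<'E'
from h import *
s=arm.sense();print(s["position"],yaw(s),s["finger_gap"]*92,s["finger_force"],s["force"],s["ft_torque"])
E
```

```text
[0.56273608 0.02202545 0.07418679] 4.069483890692631 55.74224963312304 30.000246623530984 [ 0.11907121 -0.17898395  0.83565763] [-0.00999599 -0.14859375 -0.01303335]
```

move_arm(rows=[{"delta_pos": [0,0,0],"dr": [0,0,-0.015],"jaw": -1},{"delta_pos": [0,0,0],"dr": [0,0,-0.015],"jaw": -1},{"delta_pos": [0,0,0],"dr": [0,0,-0.015],"jaw": -1},{"delta_pos": [0,0,0],"dr": [0,0,-0.015],"jaw": -1},{"delta_pos": [0,0,0],"dr": [0,0,-0.015],"jaw": -1},{"delta_pos": [0,0,0],"dr": [0,0,-0.015],"jaw": -1},{"delta_pos": [0,0,0],"dr": [0,0,-0.015],"jaw": -1},{"delta_pos": [0,0,0],"dr": [0,0,-0.015],"jaw": -1}])

```text
time_s: 10.2
position: [0.5627, 0.0214, 0.0742]
tcp_rot: [1.141, 2.926, -0.001]
force: [0.2, -3.4, 1.6]
finger_gap: 0.605
finger_force: 30.0
```

```bash
python3 - <<'E'
from h import *
s=arm.sense();print(s["position"],yaw(s),s["finger_gap"]*92,s["finger_force"],s["force"],s["ft_torque"],s["joint_pos"])
c=arm.read_camera("wrist");save(c,"wrist3")
E
```

```text
[0.56271218 0.02139244 0.07421713] 47.41406033156561 55.67219575301388 29.99939111759886 [ 0.16255215 -3.41749465  1.62357848] [-0.7571563  -0.06878898 -0.36768437] [ 3.57831267e-02  4.31013421e-01  1.87986668e+00 -9.52223531e-04
  8.30094612e-01 -7.91106019e-01]
```

View pics/wrist3.png

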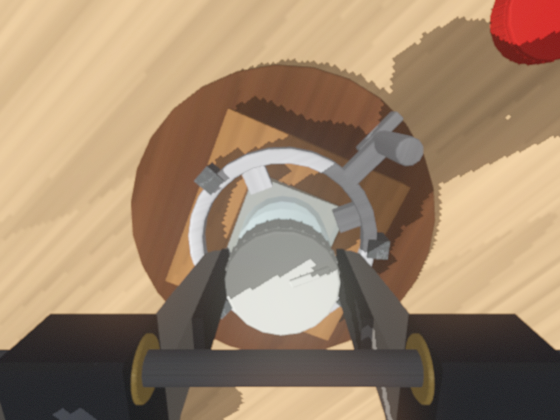

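The rib on the cap keeps its direction relative to the fingers, so there is no slip. Torque is 0.37 N m. Turning the rest, about 34°.

move_arm(rows=[{"delta_pos": [0,0,0],"dr": [0,0,-0.013],"jaw": -1},{"delta_pos": [0,0,0],"dr": [0,0,-0.013],"jaw": -1},{"delta_pos": [0,0,0],"dr": [0,0,-0.013],"jaw": -1},{"delta_pos": [0,0,0],"dr": [0,0,-0.013],"jaw": -1},{"delta_pos": [0,0,0],"dr": [0,0,-0.013],"jaw": -1},{"delta_pos": [0,0,0],"dr": [0,0,-0.013],"jaw": -1},{"delta_pos": [0,0,0],"dr": [0,0,-0.013],"jaw": -1},{"delta_pos": [0,0,0],"dr": [0,0,0],"jaw": -1}])

```text
time_s: 11.25
position: [0.5628, 0.0209, 0.0743]
tcp_rot: [0.274, 3.129, -0.002]
force: [-0.4, -8.1, 3.8]
finger_gap: 0.605
finger_force: 30.0
```

```bash
python3 - <<'E'
from h import *
s=arm.sense();print(s["position"],yaw(s),s["finger_gap"]*92,s["finger_force"],s["force"],s["ft_torque"])
c=arm.read_camera("wrist");save(c,"wrist4")
E
```

```text
[0.5627737  0.0209248  0.07427109] 80.00283911932415 55.672947230311664 30.000982275232673 [-0.42420966 -8.11374577  3.82396987] [-1.32034445 -0.12919963 -0.28526783]
```

View pics/wrist4.png

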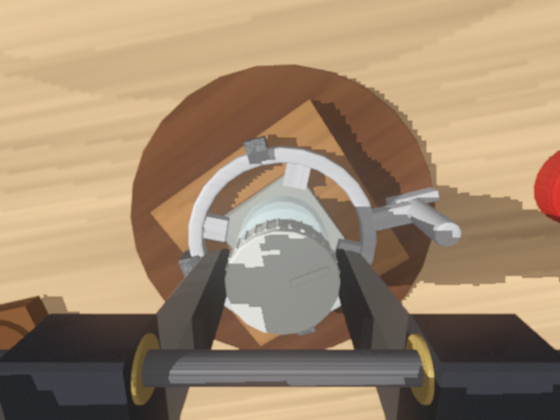

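The cap has turned 76° with no slip: its rib runs (292,281)→(328,268) in the picture. Lifting gently and watching the force.

move_arm(rows=[{"delta_pos": [0,-0.003,0],"dr": [0,0,0],"jaw": -1},{"delta_pos": [0,0,-0.004],"dr": [0,0,0],"jaw": -1},{"delta_pos": [0,0,-0.005],"dr": [0,0,0],"jaw": -1},{"delta_pos": [0,0,-0.005],"dr": [0,0,0],"jaw": -1},{"delta_pos": [0,0,-0.005],"dr": [0,0,0],"jaw": -1},{"delta_pos": [0,0,-0.005],"dr": [0,0,0],"jaw": -1},{"delta_pos": [0,0,-0.005],"dr": [0,0,0],"jaw": -1},{"delta_pos": [0,0,-0.005],"dr": [0,0,0],"jaw": -1}])

```text
time_s: 12.3
position: [0.5623, 0.0213, 0.0825]
tcp_rot: [0.273, 3.13, 0.0]
force: [0.9, -0.1, -0.4]
finger_gap: 0.608
finger_force: 30.0
```

Free, with no pull. Now up another 38 mm or so.

move_arm(rows=[{"delta_pos": [0,0,-0.02],"dr": [0,0,0],"jaw": -1},{"delta_pos": [0,0,-0.025],"dr": [0,0,0],"jaw": -1},{"delta_pos": [0,0,-0.025],"dr": [0,0,0],"jaw": -1},{"delta_pos": [0,0,-0.025],"dr": [0,0,0],"jaw": -1},{"delta_pos": [0,0,-0.025],"dr": [0,0,0],"jaw": -1},{"delta_pos": [0,0,-0.025],"dr": [0,0,0],"jaw": -1},{"delta_pos": [0,0,-0.015],"dr": [0,0,0],"jaw": -1},{"delta_pos": [0,0,0],"dr": [0,0,0],"jaw": -1}])

```text
time_s: 13.3
position: [0.5625, 0.0212, 0.1226]
tcp_rot: [0.273, 3.129, 0.0]
force: [0.7, -0.5, -0.4]
finger_gap: 0.607
finger_force: 30.0
```

```bash
python3 - <<'E'
from h import *
s=arm.sense();print(s["position"],yaw(s),s["finger_gap"]*92,s["finger_force"],s["force"],s["dq"])
c=arm.read_camera("wrist");save(c,"wrist5")
P,col=cloud(c);r=np.hypot(P[:,0]-.563,P[:,1]-.022)
m=(abs(P[:,2]-.0775)<.004)&(r>.075)&(r<.1);print("post",circ(P[m,:2]))
m=(r<.035)&(P[:,2]>.1);print("cap top z",np.median(P[m,2]),circ(P[m&(P[:,2]>.13)][:,:2]))
E
```

```text
[0.56246455 0.02124938 0.12261475] 80.02229297844201 55.8863924251511 29.999818461947143 [ 0.65073078 -0.46450134 -0.43710559] [-0.00127553  0.00700865  0.00741419  0.0007462  -0.00456919  0.00054058]
post (0.5573, 0.1076, 0.007)
cap top z 0.170440745080209 (0.561, 0.0224, 0.0344)
```

View pics/wrist5.png

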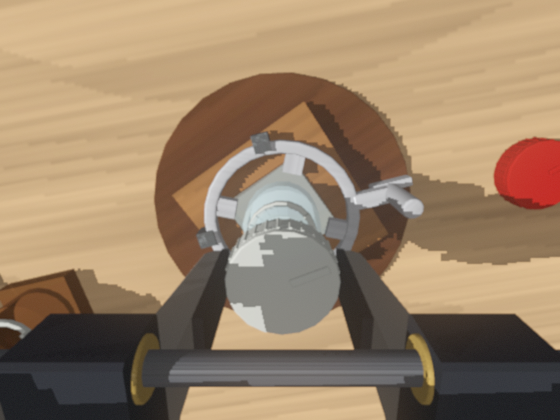

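The cap (282,280) is held level about 33 mm above the rim. The jar is seated with its neck visible at (280,215), and the post is still over the rib at (405,200).

```bash
python3 -c "
from bench import arm
print(arm.job_done())"
```

```text
the job is handed in; nothing more can be done
None
```

The job is handed in: the ring is turned until the post stands over the rib, and the cap was unscrewed about 76°, lifted off, and is held level about 33 mm above the jar's rim; the judge returned no verdict.

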